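# Shut the lever arch file

## Robot

A 6-joint arm with a two-finger parallel gripper is mounted at the origin on the work surface. World frame = base frame: x ahead of the robot, y to its left, z up, the work surface at z = 0. Lengths are in m, angles in rad, forces in N, time in s.
With the tool pointing down it reaches from about 0.35 to 0.85 m from the base axis. Payload 8.1 kg.
Tool frame: the origin (TCP) lies at the very end of the fingers, on their centre line; the grasp point (between the pads) lies 19 mm behind it; z points along the fingers, y is the direction in which the jaws open and shut (so a half turn about z gives the same grasp; the last joint's range is limited). The gripper opens to 85 mm and grips with 20 to 120 N. Pads are 22 mm wide; open, the fingers measure 114 mm over their backs; the gripper's body (76 mm by 85 mm) begins 54 mm behind the grasp point. The pads swing forward as they close: fully open they stand 13 mm farther back than shut.
Start: joints at [1.256, 0.13, 1.488, -0, 1.523, -0.085], TCP at [0.137, 0.584, 0.231] pointing down, gripper open.
Joint ranges: [-2.96, 2.96], [-0.89, 2.26], [0.02, 2.5], [-1.34, 4.48], [0, 2.73], [-2.66, 2.66]. Speed limits (rad/s): [2.39, 2.39, 2.79, 3.14, 3.14, 3.14].

## Interface

Orientations are given as a 3x3 rotation matrix whose columns are the frame's x, y, z axes.
In Python, from plant import ctrl gives the robot as it stands. The module is installed in compiled form; this text tells all that it offers.
- The arm moves only by the shell command python3 -m handwheel 'ROWS' [FORCE]. ROWS is text: rows parted by semicolons, each of 7 numbers parted by spaces: the shift along the tool's x, y, z each as a share of 0.3 m, from -1 to 1, then the turn, a rotation vector about the tool's x, y, z each as a share of 30 degrees, from -1 to 1, then the gripper command: -1 is shut, 1 is fully open, values between are in proportion. In form: x y z rx ry rz hand; .... A call has 1 to 20 rows; each row shifts and turns the pose as measured when the row begins, along the tool's axes as they then stand; what a row does not reach is not made up. A row lasts 1/8 s, in which the tool goes at most 62.5 mm and 10.7 degrees, less where a joint would pass 70% of its speed; a pose out of reach is approached as far as the arm can. A call with a number of a shift or a turn outside -1 to 1 is refused whole. A call with a gripper value outside its range is refused whole. The fingers move at their own pace and stop on an object; FORCE is the grip in N (left out, the last holds). Time passes only in rows, so rows that do not move let the fingers close. It gives the time, the measured TCP pose, the force and the opening at its end, in the units of the state.
- ctrl.sense(): the state, without advancing time (a new reading comes with each control period).
- ctrl.snapshot(name): name is "side" or "top"; returns (picture, depth): 400x640x3 uint8, blue, green, red; 400x640 float32, m along the optical axis (not along the pixel's ray), 0 where there is no reading.
- ctrl.get_calibration(name): a dict with "fovy" (degrees; the focal length in pixels is half the picture's height over the tangent of half this angle, whatever the lens; pixels are square), "cx", "cy" (the principal point, pixels), "D" ([k1, k2, p1, p2, k3] as OpenCV has them; the pictures are not rectified), "origin" and "orientation" of the camera in the world. Camera axes: x right, y down, z forward; pixel columns grow to the right and rows downward; lengths in m; the calibration is good to about 2 mm. A picture is of the moment at which its call begins. get_calibration takes no time and is no camera call.
- ctrl.finish_job(): hands the job in, once; it reports no verdict.
The state is a dict: "clock": time; "qpos": joint angles; "qd": joint speeds; "joint_torque": joint torques, N m; "ee_pos": TCP position; "ee_rot": TCP orientation; "contact_force": force on the tool from outside, world axes, zero at the start; "wrist_torque": the same for the moment, N m; "grip_width": finger opening in m.
Only numpy, scipy, OpenCV 4.12 (cv2) and the standard library are available. Lean on these libraries where they do the work, as an engineer would, in place of code of your own. Each camera call takes 0.05 s, during which the arm holds its last target. There are 200 camera calls.

## Task

The papers are in the lever arch file that lies open on the desk: shut it up. With your fingertips push the standing red-tipped lever over until it snaps down and the two arches close on the posts, and press the black compressor bar down the posts until it lies flat on the sheets. Only push: do not pull the bar up, and leave everything else on the desk and on the file where it is.

Things in the scene. Friction and masses are not known exactly. Their poses are not given: they have to be found in the camera images.
- file: dark blue A4 lever arch file, open and flat on the desk; it does not slide. Origin: on the desk under the middle of its steel mechanism. x runs along the spine to the top edge of the pages, y across the spine to the front cover, z up. Covers 3 mm thick, 318 mm long (x); back cover y = -245 to 40 mm, spine 42 to 120, front cover 122 to 407
- sheets_top (a point): centre of the top sheet of the filed papers, at file x = 0, y = -119, z = 24 mm; the block of sheets measures 297 mm (x) by 210 mm (y) and does not move
- post_top (a point): top of one of the two fixed upright steel posts, 4 mm thick: this one at file x = 40, y = -26, z = 56 mm; the other at x = -40 mm
- arch_shaft (a point): middle of the shaft (along file x, at y = 26, z = 12 mm) of the two steel wire arches. They are 4 mm thick, in the planes x = -40 and 40 mm of the file, and follow the lever: open, they lean over the spine (out to y = 70 mm, up to z = 82 mm); shut, they meet the tops of the posts, highest point z = 73 mm
- lever_pivot (a point): pivot of the lever: at file x = 0, y = 2, z = 16 mm; its axis runs along the file's x
- lever_tip (a point): centre of the red roll (26 mm wide, 10 mm across) at the free end of the steel lever, 70 mm from the pivot; the strap is 20 mm wide (x), 2.5 mm thick, midway between the arches. Open, it leans 15 degrees past upright over the sheets (tip at file y = -16, z = 84 mm); shut, it lies over the spine, rising 8 degrees (tip y = 71, z = 26 mm)
- arch_lever (a joint): angle of the lever: 0 = open (standing), 1.69 rad = shut (lying over the spine); grows as the tip swings from the sheets to the spine (file +y) and down. An over-centre spring: dead centre at 0.85 rad; short of that it springs back open, past it it snaps shut by itself and stays. It takes up to 0.4 N m (8 N at 50 mm from the pivot), most at the start
- bar_top (a point): middle of the upper face of the compressor bar: black plastic, threaded on the two posts above the sheets at file y = -26 mm, 122 mm long (file x), 14 mm wide, 5 mm thick (9 mm at its two end tabs). It slides straight down the posts; lying on the sheets its upper face is at z = 29 mm, at the start 42 to 51 mm
- press_bar (a joint): how far the compressor bar has slid down the posts (m): 0 to 0.009 at the start, 0.022 = flat on the sheets (stop), negative = pulled up. It grips the posts and stays where it is left; sliding it takes about 3 N
- phone: black mobile phone, 148 x 72 x 9 mm, lying on the filed sheets; origin at the centre of its underside; must be left alone
- highlighter: flat blue highlighter pen with a pink cap, 120 x 22 x 13 mm, lying on the filed sheets; origin at the centre of its underside; must be left alone
- stapler: red and black stapler, 135 x 36 x 62 mm, standing on the file's front cover; origin at the centre of its underside; must be left alone
- crayon_box: open flat yellow and white box of wax crayons, 150 x 79 x 17 mm, lying on the file's front cover; origin at the centre of its underside; must be left alone
- glass: empty drinking glass, 76 mm across, 92 mm tall, on the desk beyond the far edge of the file; origin at the centre of its underside; must be left alone
- hole_punch: black, steel and blue two-hole punch, 100 x 115 x 65 mm, on the desk beside the filed sheets; origin at the centre of its underside; must be left alone
- mouse: black computer mouse, 105 x 60 x 38 mm, on the desk beside the filed sheets; origin at the centre of its underside; must be left alone

How it is judged:
By the outcome, as a careful person would: the job done as asked, in the order asked, and still so for the second after the job is handed in, with the robot touching nothing.
It also fails if it takes over 35 s, if anything falls off the work surface, if the arm or the gripper's body presses on something with over 40 N, if the wrist force passes 120 N, or if a joint passes its speed limit or range.

## Working session

There is one attempt and no reset: what is moved stays moved. The work goes in short steps, Python scripts to look and compute and a shell command to move; the robot and the scene stay as the last step left them, time stands still between calls to the robot, and variables do not carry over. Pictures are saved under pics/ and viewed, about 8 in all and at most 12, crops included, and the job is handed in when it is done.

```bash
mkdir -p pics; python3 - <<'E'
from plant import ctrl
import cv2,numpy as np
for n in("side","top"):
    p,d=ctrl.snapshot(n);cv2.imwrite(f"pics/{n}0.png",p);np.savez(f"pics/{n}0.npz",p=p,d=d)
    c=ctrl.get_calibration(n);print(n,c)
s=ctrl.sense();print(s["clock"],s["ee_pos"],s["ee_rot"],s["grip_width"])
E
```

```text
side {'fovy': 50.77245504786888, 'cx': 318.8722099874339, 'cy': 197.6896143818716, 'D': array([-0.07356507,  0.        ,  0.        ,  0.        ,  0.        ]), 'origin': array([ 0.24938404, -1.02028281,  0.71830277]), 'orientation': array([[ 0.96654272, -0.10950977,  0.23195426],
       [-0.25533486, -0.49706413,  0.8292957 ],
       [ 0.02448016, -0.86077573, -0.50839538]])}
top {'fovy': 55.296195920554034, 'cx': 318.8557029925454, 'cy': 199.89864641890975, 'D': array([-0.07055824,  0.        ,  0.        ,  0.        ,  0.        ]), 'origin': array([ 0.4131525 , -0.01102583,  1.12839601]), 'orientation': array([[ 0.01334806, -0.9913506 ,  0.13055965],
       [-0.99954822, -0.00971248,  0.02844339],
       [-0.02692932, -0.13088033, -0.99103237]])}
0.1 [0.13649026 0.58376647 0.2303615 ] [[-9.73709623e-01  2.27792193e-01 -5.34763019e-04]
 [ 2.27792758e-01  9.73708413e-01 -1.54440133e-03]
 [ 1.68900684e-04 -1.62561358e-03 -9.99998664e-01]] 0.08523830678497198
```

View pics/top0.png

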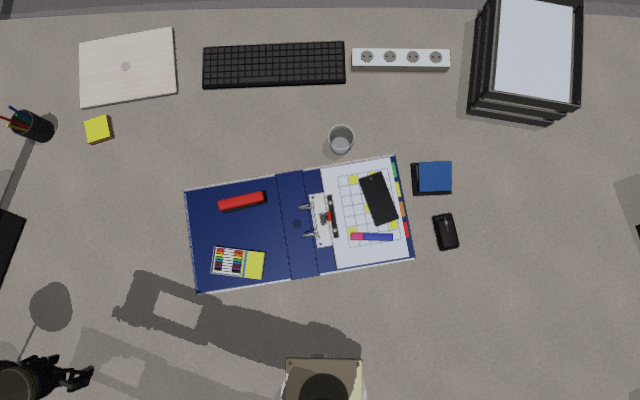

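View pics/side0.png

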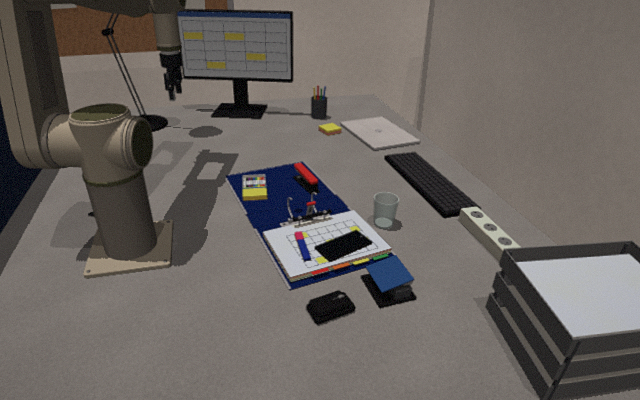

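The top view shows the file with its spine near column 300, the mechanism near (322,218), and the sheets to the right. File +y points left in the image (world +y) and file +x points up (world +x). Next I'll measure the pose.

```bash
cat > h.py <<'E'
import cv2,numpy as np
from plant import ctrl
def K(n):
    c=ctrl.get_calibration(n);f=200/np.tan(np.radians(c["fovy"])/2)
    return np.array([[f,0,c["cx"]],[0,f,c["cy"]],[0,0,1]]),c["D"],c["origin"],c["orientation"]
def onz(n,uv,z):
    k,D,o,R=K(n);u=cv2.undistortPoints(np.float64(uv).reshape(-1,1,2),k,D)[:,0]
    r=np.c_[u,np.ones(len(u))]@R.T
    return o+r*((z-o[2])/r[:,2])[:,None]
def proj(n,P):
    k,D,o,R=K(n);return cv2.projectPoints((np.float64(P).reshape(-1,3)-o)@R,np.zeros(3),np.zeros(3),k,D)[0][:,0]
E
python3 - <<'E'
from h import *
p=np.load("pics/top0.npz")["p"]
h=cv2.cvtColor(p,cv2.COLOR_BGR2HSV)
m=cv2.inRange(h,(105,120,30),(130,255,255));m[:,:180]=0;m[:,330:]=0;m[:150]=0;m[300:]=0
m=cv2.morphologyEx(m,cv2.MORPH_OPEN,np.ones((3,3)))
c=max(cv2.findContours(m,0,2)[0],key=cv2.contourArea);hull=cv2.convexHull(c)
# edges of front cover: left, top, bottom
def edge(pts):
    w=onz("top",pts,.003)[:,:2];vx,vy,x,y=cv2.fitLine(np.float32(w),cv2.DIST_HUBER,0,1e-4,1e-4).ravel();return np.array([x,y]),np.array([vx,vy])
T=[(u,np.where(m[:,u])[0].min()) for u in range(195,300)]
B=[(u,np.where(m[:,u])[0].max()+1) for u in range(205,310)]
L=[(np.where(m[v])[0].min(),v) for v in range(200,285)]
for n,e in zip("TBL",(T,B,L)):
    q,d=edge(e);print(n,q,d,np.degrees(np.arctan2(d[1],d[0])))
w=onz("top",cv2.approxPolyDP(hull,4,True).reshape(-1,2),.003);print(w)
# white sheets
s=cv2.inRange(h,(0,0,130),(180,60,255));s[:,:318]=0;s[:,415:]=0;s[:150]=0;s[275:]=0
c=max(cv2.findContours(s,0,2)[0],key=cv2.contourArea);a=cv2.approxPolyDP(cv2.convexHull(c),4,True).reshape(-1,2);print(a,onz("top",a,.024))
cv2.imwrite("pics/a.png",cv2.resize(p[175:265,285:405],None,fx=6,fy=6,interpolation=2))
E
```

```text
T [0.61773664 0.2360006 ] [ 0.19604959 -0.980594  ] -78.693954
B [0.30831337 0.2322377 ] [ 0.17336117 -0.98485833] -80.01669
L [0.43153226 0.39855295] [0.98466647 0.17444767] 10.046517
[[ 0.65208855  0.02205072  0.003     ]
 [ 0.35307502 -0.00520611  0.003     ]
 [ 0.28775521  0.37314314  0.003     ]
 [ 0.58165967  0.42533446  0.003     ]]
[[414 150]
 [414 274]
 [320 274]
 [318 150]] [[ 0.71072385 -0.25969829  0.024     ]
 [ 0.34852362 -0.25313111  0.024     ]
 [ 0.3454389   0.01455765  0.024     ]
 [ 0.70829615  0.02521564  0.024     ]]
```

View pics/a.png

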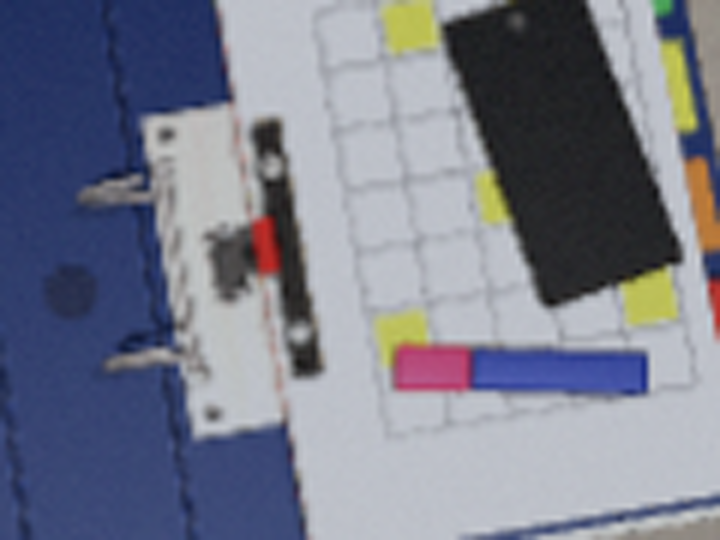

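The crop shows the red tip at px (329,216), the post tops at (330.3,203) and (335,230.3), and the bar between them. The phone and highlighter sit about 25 mm or more to the right of the bar.

```bash
python3 - <<'E'
from h import *
p=np.load("pics/top0.npz")["p"];d=np.load("pics/top0.npz")["d"]
P=onz("top",[(330.3,203),(335,230.3)],.056);print("posts",P,np.linalg.norm(P[0]-P[1]))
e=P[0]-P[1];print("ang posts",np.degrees(np.arctan2(e[1],e[0])))
th=np.radians(10.2);X=np.array([np.cos(th),np.sin(th)]);Y=np.array([-X[1],X[0]])
o1=P[:,:2].mean(0)+.026*Y;print("O posts",o1)
h=cv2.cvtColor(p,cv2.COLOR_BGR2HSV)
r=cv2.inRange(h,(0,150,80),(8,255,255))|cv2.inRange(h,(174,150,80),(180,255,255))
r[:, :322]=0;r[:,338:]=0;r[:205]=0;r[225:]=0
v,u=np.where(r);t=onz("top",[(u.mean(),v.mean())],.086)[0];print("tip px",u.mean(),v.mean(),t,"O tip",t[:2]+.016*Y)
# cover left edge y=407, T/B mid x=0
print("O edge", "y:",Y@np.array([0.43153226,0.39855295])-.407,"x:",.5*(X@np.array([0.61773664,0.2360006])+X@np.array([0.30831337,0.2322377])),"vs posts",Y@o1,X@o1,"tip",Y@(t[:2]+.016*Y),X@t[:2])
# side-view: tip
ps=np.load("pics/side0.npz")["p"];hs=cv2.cvtColor(ps,cv2.COLOR_BGR2HSV)
rs=cv2.inRange(hs,(0,150,70),(8,255,255))|cv2.inRange(hs,(174,150,70),(180,255,255))
q=proj("side",t);print("tip in side proj",q)
a,b=np.int32(q[0]);rs[:,:a-8]=0;rs[:,a+8:]=0;rs[:b-15]=0;rs[b+15:]=0
v,u=np.where(rs);print("side tip px",u.mean(),v.mean(),len(u))
g=ps[b-40:b+45,a-60:a+60];cv2.imwrite("pics/b.png",cv2.resize(g,None,fx=6,fy=6,interpolation=2));print("crop origin",a-60,b-40)
# depth on bar px
k,D,o,R=K("top")
for uv in [(332.8,216.2),(334.2,224),(331.2,208),(336,235),(345,220),(329,216)]:
    z=d[int(round(uv[1])),int(round(uv[0]))];n=cv2.undistortPoints(np.float64(uv).reshape(1,1,2),k,D)[0,0]
    print(uv,o+R@(np.array([*n,1])*z))
E
```

```text
posts [[ 0.54589871 -0.01275378  0.056     ]
 [ 0.46892014 -0.02666588  0.056     ]] 0.07822561288702279
ang posts 10.244309369830466
O posts [0.50280523 0.00587925]
tip px 328.9714285714286 215.25714285714287 [ 0.50832257 -0.00939033  0.086     ] O tip [0.50548921 0.0063568 ]
O edge y: -0.09116371526843797 x: 0.4971661051825278 vs posts -0.08325279758137247 0.4958998210187365 tip -0.08325809376718776 0.49862595566393114
tip in side proj [[310.81546404 202.33167307]]
side tip px 310.4 202.96 25
crop origin 250 162
(332.8, 216.2) [ 0.50865866 -0.02016322  0.05435413]
(334.2, 224) [ 0.48647995 -0.02425765  0.05734769]
(331.2, 208) [ 0.53149241 -0.01542215  0.05784236]
(336, 235) [ 0.45586911 -0.02959909  0.05447787]
(345, 220) [ 0.50076243 -0.05585587  0.02317279]
(329, 216) [ 0.50597079 -0.00949417  0.08948409]
```

View pics/b.png

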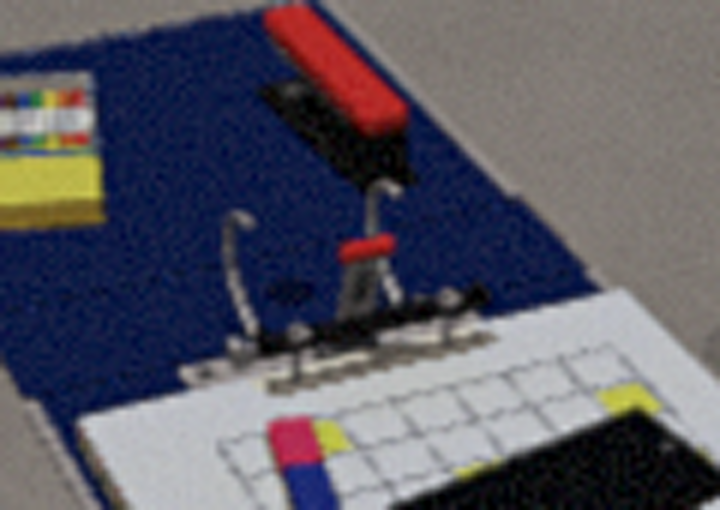

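Everything agrees: O ≈ (0.503, 0.006), yaw ≈ 10.1°, and the bar's top is at about 0.05. I'll turn the tool so its y runs along file y, shut the fingers, and fly at z 0.23 to above file (0, -50).

```bash
python3 -m handwheel '0 0 0 0 0 -0.26 -1; 0 0 0 0 0 -0.26 -1; 0 0 0 0 0 -0.26 -1; -0.062 -0.163 0 0 0 0 -1; -0.062 -0.163 0 0 0 0 -1; -0.062 -0.163 0 0 0 0 -1; -0.062 -0.163 0 0 0 0 -1; -0.062 -0.163 0 0 0 0 -1; -0.062 -0.163 0 0 0 0 -1; -0.062 -0.163 0 0 0 0 -1; -0.062 -0.163 0 0 0 0 -1; -0.062 -0.163 0 0 0 0 -1; -0.062 -0.163 0 0 0 0 -1; -0.062 -0.163 0 0 0 0 -1; -0.062 -0.163 0 0 0 0 -1; 0 0 0 0 0 0 -1' 30
cat > st.py <<'E'
from h import *
O=np.array([.503,.006]);th=np.radians(10.1);X=np.array([np.cos(th),np.sin(th)]);Y=np.array([-X[1],X[0]])
s=ctrl.sense();e=s["ee_pos"];R=s["ee_rot"]
print("t",s["clock"],"file xyz mm",np.round([1e3*X@(e[:2]-O),1e3*Y@(e[:2]-O),1e3*e[2]],1),"F",np.round(s["contact_force"],1),"w",s["grip_width"])
print("yaw tool y vs file Y deg",np.degrees(np.arctan2(X@R[:2,1],Y@R[:2,1])),"tilt",R[:2,2])
E
python3 st.py
```

```text
clock: 2.1
ee_pos: [0.4745, 0.0311, 0.2256]
ee_rot: [[-0.981, -0.194, -0.005], [-0.194, 0.981, -0.01], [0.007, -0.009, -1.0]]
contact_force: [-0.5, 1.3, -0.1]
grip_width: -0.0002
t 2.1 file xyz mm [-23.7  29.7 225.6] F [-0.5  1.3 -0.1] w -0.0002196408347962259
yaw tool y vs file Y deg -1.0697893036984791 tilt [-0.00539171 -0.01005272]
```

```bash
python3 -m handwheel '-0.04 -0.133 0 0 0 0 -1; -0.04 -0.133 0 0 0 0 -1; 0 0 0 0 0 0 -1; 0 0 0.12 0 0 0 -1;0 0 0.12 0 0 0 -1; 0 0 0.1 0 0 0 -1; 0 0 0 0 0 0 -1'
python3 st.py; python3 - <<'E'
from h import *
a=ctrl.snapshot("side")[0];b=ctrl.snapshot("top")[0]
cv2.imwrite("pics/c.png",np.hstack([cv2.resize(a[140:240,260:360],None,fx=4,fy=4,interpolation=2),cv2.resize(b[170:270,280:380],None,fx=4,fy=4,interpolation=2)]))
E
```

```text
clock: 2.98
ee_pos: [0.5105, -0.0384, 0.1203]
ee_rot: [[-0.98, -0.197, -0.009], [-0.197, 0.98, -0.006], [0.01, -0.004, -1.0]]
contact_force: [-0.2, -0.2, 0.6]
grip_width: -0.0001
t 2.975 file xyz mm [ -0.4 -45.1 120.3] F [-0.2 -0.2  0.6] w -0.00014583988417486474
yaw tool y vs file Y deg -1.257540778960695 tilt [-0.00915828 -0.00580676]
```

View pics/c.png

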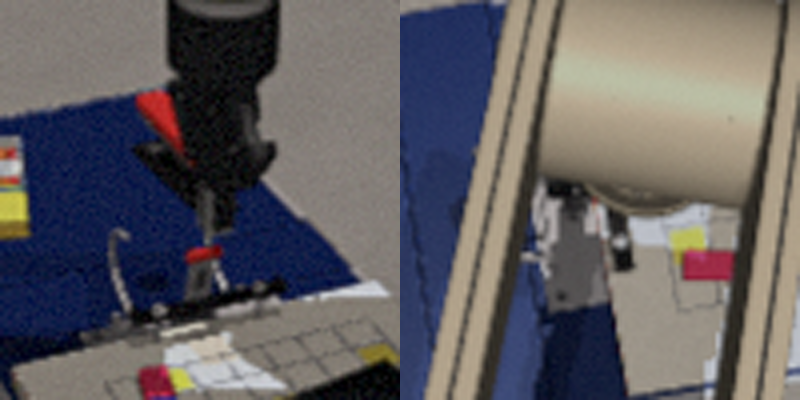

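The side view shows the closed fingertips hanging just behind and above the red roll (side px ~(312,195)), and the top view is blocked by the arm. I'll back off a little, go down to z 0.066, then push along file +y.

```bash
python3 -m handwheel '0 -0.02 0 0 0 0 -1; 0 -0.01 0.07 0 0 0 -1; 0 0 0.07 0 0 0 -1; 0 0 0.05 0 0 0 -1; 0 0 0 0 0 0 -1' >/dev/null; python3 st.py
python3 -m handwheel '0 0.05 0 0 0 0 -1; 0 0.05 0 0 0 0 -1; 0 0.05 0 0 0 0 -1'; python3 st.py
```

```text
t 3.7 file xyz mm [  8.  -58.4  74.1] F [-0.8  0.7  0.9] w 0.0001001754840975778
yaw tool y vs file Y deg -1.2774448134557326 tilt [ 0.0102874  -0.00962828]
clock: 4.08
ee_pos: [0.5149, -0.0065, 0.0783]
ee_rot: [[-0.981, -0.196, 0.017], [-0.196, 0.981, -0.014], [-0.013, -0.017, -1.0]]
contact_force: [-4.5, -6.4, 7.5]
grip_width: 0.0
t 4.075 file xyz mm [  9.5 -14.3  78.3] F [-4.5 -6.4  7.5] w 1.2724366435110142e-05
yaw tool y vs file Y deg -1.186279521327958 tilt [ 0.01664722 -0.01446414]
```

The path drifted: z is 78 instead of 66, x is +9 mm and the tilt is 1.2°. I'll back off and correct before pushing.

```bash
python3 -m handwheel '0 -0.06 0 -0.033 0.026 0 -1; 0 -0.06 0 0 0 0 -1; 0 0 0 0 0 0 -1; 0.03 0 0.02 0 0 0 -1; 0 0 0.015 0 0 0 -1; 0 0 0 0 0 0 -1' >/dev/null; python3 st.py
```

```text
t 4.825 file xyz mm [  1.3 -47.4  69.1] F [-0.3  0.1  0.5] w -0.00012964206024917505
yaw tool y vs file Y deg -1.3781330496366926 tilt [ 0.00214935 -0.00017253]
```

```bash
python3 -m handwheel '0 0 0.02 0 0 0 -1; 0 0.04 0.005 0 0 0 -1; 0 0.04 0.005 0 0 0 -1; 0 0.04 0.005 0 0 0 -1; 0 0.04 0.01 0 0 0 -1'; python3 st.py
```

```text
clock: 5.45
ee_pos: [0.5057, 0.0063, 0.0575]
ee_rot: [[-0.98, -0.198, 0.008], [-0.198, 0.98, -0.006], [-0.007, -0.007, -1.0]]
contact_force: [-0.8, -3.8, 2.6]
grip_width: -0.0001
t 5.45 file xyz mm [ 2.7 -0.1 57.5] F [-0.8 -3.8  2.6] w -9.780961072539919e-05
yaw tool y vs file Y deg -1.307467186578064 tilt [ 0.00839564 -0.00570171]
```

```bash
python3 -m handwheel '0.005 0.04 0 0 0 0 -1; 0 0.04 0 0 0 0 -1; 0 0.04 0 0 0 0 -1; 0 0 0 0 0 0 -1'; python3 st.py;  python3 - <<'E'
from h import *
a=ctrl.snapshot("side")[0]
cv2.imwrite("pics/d.png",cv2.resize(a[150:240,260:360],None,fx=6,fy=6,interpolation=2))
E
```

```text
clock: 5.95
ee_pos: [0.4961, 0.0454, 0.057]
ee_rot: [[-0.98, -0.2, 0.008], [-0.2, 0.98, -0.005], [-0.007, -0.007, -1.0]]
contact_force: [-0.4, -0.1, 0.2]
grip_width: 0.0002
t 5.95 file xyz mm [ 0.1 40.  57. ] F [-0.4 -0.1  0.2] w 0.0001559842560498643
yaw tool y vs file Y deg -1.4117268603967985 tilt [ 0.00833179 -0.0054541 ]
```

View pics/d.png

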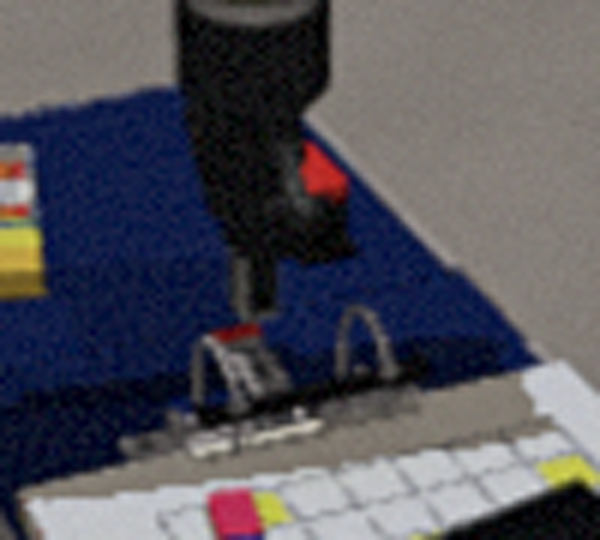

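The lever is down over the spine (red roll at ~(300,205)), both arches are closed on the posts, and the force is about 0. Next I'll rise, go over the bar at file (0, -26), and come down on it.

```bash
python3 -m handwheel '0 0 -0.07 0 0 0 -1; 0 0 -0.06 0 0 0 -1; 0 -0.11 0 -0.012 0.015 0 -1; 0 -0.11 0 0 0 0 -1; 0 0 0 0 0 0 -1; 0 0 0 0 0 0 -1'; python3 st.py
```

```text
clock: 6.75
ee_pos: [0.5101, -0.0216, 0.0994]
ee_rot: [[-0.98, -0.199, 0.001], [-0.199, 0.98, -0.001], [-0.0, -0.001, -1.0]]
contact_force: [0.2, 0.4, 0.1]
grip_width: -0.0001
t 6.75 file xyz mm [  2.1 -28.4  99.4] F [0.2 0.4 0.1] w -8.631089729660905e-05
yaw tool y vs file Y deg -1.3895447537484893 tilt [ 0.00065596 -0.00091511]
```

```bash
python3 -m handwheel '0.004 0.007 0.05 0 0 0 -1; 0 0 0.05 0 0 0 -1; 0 0 0.02 0 0 0 -1; 0 0 0 0 0 0 -1'; python3 st.py
python3 -m handwheel '0 0 0.02 0 0 0 -1; 0 0 0.02 0 0 0 -1; 0 0 0.02 0 0 0 -1; 0 0 0.02 0 0 0 -1'; python3 st.py
```

```text
clock: 7.25
ee_pos: [0.5067, -0.0175, 0.0594]
ee_rot: [[-0.979, -0.201, -0.002], [-0.201, 0.979, -0.0], [0.002, 0.0, -1.0]]
contact_force: [0.2, 0.2, 1.1]
grip_width: 0.0001
t 7.25 file xyz mm [ -0.4 -23.8  59.4] F [0.2 0.2 1.1] w 0.00012128931265942459
yaw tool y vs file Y deg -1.5239466472046805 tilt [-0.00212462 -0.0001365 ]
clock: 7.75
ee_pos: [0.5074, -0.0175, 0.0351]
ee_rot: [[-0.979, -0.202, -0.001], [-0.202, 0.979, -0.0], [0.001, -0.0, -1.0]]
contact_force: [-2.8, 1.8, 2.9]
grip_width: -0.0002
t 7.75 file xyz mm [  0.2 -23.9  35.1] F [-2.8  1.8  2.9] w -0.00023634617371557048
yaw tool y vs file Y deg -1.5340504087229885 tilt [-0.00093965 -0.00024454]
```

Sliding force is about 3 N as expected, so I'll go on to the stop at z ≈ 29.

```bash
python3 -m handwheel '0 0 0.015 0 0 0 -1; 0 0 0.015 0 0 0 -1; 0 0 0.015 0 0 0 -1'; python3 -m handwheel '0 0 0.015 0 0 0 -1; 0 0 0.015 0 0 0 -1'; python3 st.py
```

```text
clock: 8.12
ee_pos: [0.5078, -0.0176, 0.0276]
ee_rot: [[-0.979, -0.202, -0.003], [-0.202, 0.979, -0.0], [0.003, 0.0, -1.0]]
contact_force: [-36.0, 3.7, 68.7]
grip_width: -0.0001
clock: 8.38
ee_pos: [0.5077, -0.0176, 0.0278]
ee_rot: [[-0.979, -0.203, -0.007], [-0.203, 0.979, -0.001], [0.007, 0.001, -1.0]]
contact_force: [-30.5, 4.0, 54.9]
grip_width: 0.0001
t 8.375 file xyz mm [  0.5 -24.   27.8] F [-30.5   4.   54.9] w 0.00011709953476463454
yaw tool y vs file Y deg -1.6047952354630832 tilt [-0.00670955 -0.00066592]
```

It hit a hard stop at z ≈ 28 mm, so the bar is on the sheets. I'll lift straight off and retreat to look.

```bash
python3 -m handwheel '0 0 -0.02 0 0 0 -1; 0 0 -0.06 0 0 0 -1; 0 0 -0.12 0 0 0 -1; 0 0 -0.15 0 0 0 -1; 0 0 -0.15 0 0 0 -1; 0 0 -0.15 0 0 0 -1; 0 0.16 0 0 0 0 -1; 0 0.16 0 0 0 0 -1; 0 0.16 0 0 0 0 -1; 0 0.16 0 0 0 0 -1; 0 0.16 0 0 0 0 -1; 0 0.16 0 0 0 0 -1; 0 0.16 0 0 0 0 -1; 0 0.16 0 0 0 0 -1; 0 0 0 0 0 0 -1'; python3 st.py; python3 - <<'E'
from h import *
a,_=ctrl.snapshot("side");b,d=ctrl.snapshot("top")
cv2.imwrite("pics/e.png",np.hstack([cv2.resize(a[150:250,240:340],None,fx=4,fy=4,interpolation=2),cv2.resize(b[170:270,285:385],None,fx=4,fy=4,interpolation=2)]))
b0=np.load("pics/top0.npz")["p"]
from st import O,X,Y
k,D,o,R=K("top")
for fx in(-55,-25,-10,10,25,55):
    P=np.r_[O+X*fx*1e-3-Y*.026,.029];u=proj("top",P)[0];z=d[int(round(u[1])),int(round(u[0]))]
    n=cv2.undistortPoints(np.float64(u).reshape(1,1,2),k,D)[0,0];print(fx,"bar z",(o+R@(np.array([*n,1])*z))[2])
# movement check: absdiff blobs
df=(cv2.absdiff(cv2.GaussianBlur(b,(3,3),0),cv2.GaussianBlur(b0,(3,3),0)).max(2)>60).astype(np.uint8)
_,_,st_,_=cv2.connectedComponentsWithStats(df);print([tuple(s) for s in st_[1:] if s[4]>8])
E
```

```text
clock: 10.25
ee_pos: [0.4321, 0.3697, 0.2384]
ee_rot: [[-0.98, -0.199, 0.007], [-0.199, 0.98, 0.002], [-0.007, 0.0, -1.0]]
contact_force: [0.3, -1.1, -0.1]
grip_width: -0.0001
t 10.25 file xyz mm [ -6.  370.5 238.4] F [ 0.3 -1.1 -0.1] w -0.00014848089576337508
yaw tool y vs file Y deg -1.3502122546663056 tilt [0.00689454 0.0016621 ]
t 10.35 file xyz mm [ -5.4 367.8 238.4] F [-0.3 -1.6  0.8] w 4.905636385734396e-05
yaw tool y vs file Y deg -1.208737457460207 tilt [0.00732334 0.00049111]
-55 bar z 0.033792389931222466
-25 bar z 0.027865496089999997
-10 bar z 0.026235623404700537
10 bar z 0.031209745435960112
25 bar z 0.03329424377778767
55 bar z 0.030771113234269842
[(np.int32(75), np.int32(182), np.int32(105), np.int32(108), np.int32(4169)), (np.int32(328), np.int32(194), np.int32(4), np.int32(3), np.int32(10)), (np.int32(301), np.int32(205), np.int32(8), np.int32(3), np.int32(15)), (np.int32(325), np.int32(211), np.int32(6), np.int32(10), np.int32(45)), (np.int32(297), np.int32(217), np.int32(17), np.int32(11), np.int32(117)), (np.int32(15), np.int32(224), np.int32(10), np.int32(21),
[... 1022 characters left out ...]
63), np.int32(72), np.int32(1472)), (np.int32(117), np.int32(340), np.int32(16), np.int32(18), np.int32(163)), (np.int32(19), np.int32(353), np.int32(68), np.int32(47), np.int32(1697)), (np.int32(129), np.int32(354), np.int32(24), np.int32(15), np.int32(89)), (np.int32(355), np.int32(362), np.int32(7), np.int32(22), np.int32(73)), (np.int32(81), np.int32(365), np.int32(29), np.int32(15), np.int32(198)), (np.int32(115), np.int32(373), np.int32(7), np.int32(5), np.int32(10)), (np.int32(89), np.int32(380), np.int32(19), np.int32(16), np.int32(142)), (np.int32(280), np.int32(381), np.int32(5), np.int32(16), np.int32(45)), (np.int32(261), np.int32(382), np.int32(15), np.int32(18), np.int32(167))]
```

View pics/e.png

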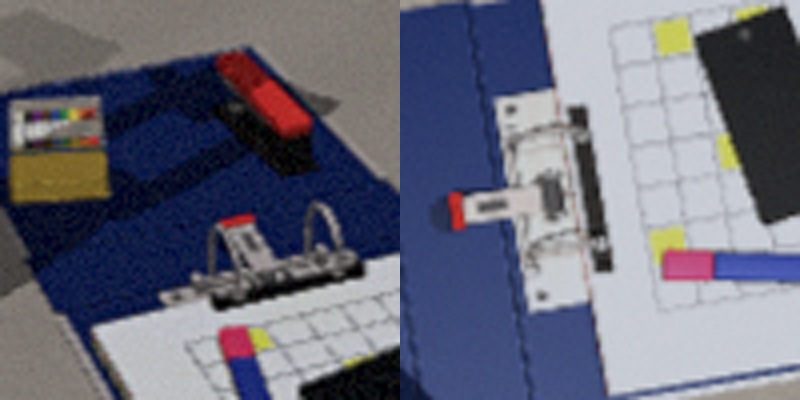

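The lever lies flat over the spine (top-view red roll at ~(299,223)). The arches meet the posts and the bar lies flat on the sheets at a depth of about 29 mm. No difference blobs appear at the phone, pen, punch, mouse or glass. The blobs near the crayon box (251,272) and cover edge are arm shadow.

```bash
python3 -c "
from plant import ctrl
print(ctrl.finish_job())"
```

```text
the job is handed in; nothing more can be done
None
```

The lever arch file is shut and handed in at about 10.4 s; no verdict came back. With closed fingertips I first pushed the lever over until it snapped down, and the arches closed on the posts. Then I pressed the compressor bar to its stop on the sheets and backed the arm away.

**Last checks:**
- **Lever and arches:** the side and top pictures show the lever lying over the spine and both arches on the posts.
- **Bar:** the fingertips stopped hard at z ≈ 28 mm. Camera depth along the bar reads 26–34 mm (noisy), against 29 mm expected.
- **Other objects:** comparing top pictures before and after shows no change at the phone, highlighter, stapler, glass, punch or mouse. The changes around the crayon box look like arm shadow; I did not measure its position separately.

**What went less cleanly:**
- My first push drifted about 12 mm high and 9 mm sideways, so I backed off short of the snap and pushed again.
- At the bar's stop the wrist force reached about 78 N, mostly downward on the fingertips. That is under the 120 N limit but more than the job needed.

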